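# Line up the culture-dish stacks by height

### The arm

A 6-joint arm with a two-finger parallel gripper is mounted at the origin on a cart in front of the work surface, level with it; the furniture and walls round the work are solid. World frame = base frame: x ahead of the robot, y to its left, z up, the work surface at z = 0. Lengths are in m, angles in rad, forces in N, time in s.
With the tool pointing down it reaches from about 0.4 to 0.825 m from the base axis. Payload 7 kg.
Tool frame: the origin (TCP) lies at the very end of the fingers, on their centre line; the grasp point (between the pads) lies 19 mm behind it (arm.grip_point_offset is the distance from the TCP to the grasp point, in m); z points along the fingers, y is the line along which they close (so a half turn about z gives the same grasp; the last joint's range is limited). The gripper opens to 88 mm and grips with 3 to 60 N. Pads are 19 mm wide; open, the fingers measure 130 mm over their backs; the gripper's body (78 mm by 193 mm) begins 47 mm behind the grasp point.
Start: joints at [1.476, 0.359, 0.012, 0, -1.224, -0.288], TCP at [0.252, 0.626, 0.227] pointing down, gripper open.
Joint ranges: [-3.07, 3.07], [-1.43, 2.12], [-1.02, 1.25], [-3.03, 1.67], [-3.05, -0], [-3.03, 3.03]. Speed limits (rad/s): [2.39, 2.39, 3.01, 3.14, 3.14, 3.14].

### API

Orientations are given as [roll, pitch, yaw] about the fixed x, y, z axes, in that order (R = Rz(yaw) Ry(pitch) Rx(roll)).
In Python, from station import arm, cams gives the robot as it stands.
- The arm moves only by the shell command python3 -m handwheel 'ROWS' [FORCE]. ROWS is JSON, a list that holds one entry, the list of rows, each a list of 7 numbers: the shift along the tool's x, y, z normalised to -1 to 1, where 1 is 0.08 m, then the turn, a rotation vector about the tool's x, y, z normalised to -1 to 1, where 1 is 0.5 rad, then the closure in counts, from 0 (fully open) to 255 (shut). In form: [[[x, y, z, wx, wy, wz, hand], ...]]. A call has 1 to 5 rows; each row is the pose to reach, as a shift and turn from the pose commanded when the call began, along the tool's axes at that moment; what a row does not reach only later rows make up. A row lasts 1/8 s, in which the tool goes at most 62.5 mm and 10.7 degrees, less where a joint would pass 70% of its speed; a pose out of reach is approached as far as the arm can. A call with a number of a shift or a turn outside -1 to 1 is refused whole. A call with a gripper value outside its range is refused whole. The fingers move at their own pace and stop on an object; FORCE is the grip in N (left out, the last holds). Time passes only in rows, so rows that repeat a pose let the fingers close. It gives the time, the measured TCP pose, the force, the opening and the grip force at its end, in the units of the state.
- arm.get_state(): the state, without advancing time (a new reading comes with each control period).
- cams.grab_frame(name): name is "scene" or "side" or "wrist"; returns the picture (420x560x3 uint8, blue, green, red); there is no depth.
- cams.camera_info(name): a dict with "camera_matrix" (3x3 intrinsics, pixels), "R" (3x3) and "t" (3): a world point X has camera coordinates R X + t; the wrist camera has in their place "hand_eye" (4x4, takes a point from camera to tool coordinates, whose origin is the TCP and whose axes are the flange's). Camera axes: x right, y down, z forward; pixel columns grow to the right and rows downward; lengths in m; the calibration is good to about 2 mm. A picture is of the moment at which its call begins: read the wrist's pose just before it. camera_info takes no time and is no camera call.
- arm.job_done(): hands the job in; it is judged then, once.
The state is a dict: "t": time; "q": joint angles; "qd": joint speeds; "joint_efforts": joint torques, N m; "eef_pos": TCP position; "ee_rot": TCP orientation; "force": force on the tool from outside, world axes, zero at the start; "moment": the same for the moment, N m; "width": finger opening in m; "gripper_force": force on a finger pad.
Only numpy, scipy, OpenCV 4.12 (cv2) and the standard library are available. Lean on these libraries where they do the work, as an engineer would, in place of code of your own. Each camera call takes 0.05 s, during which the arm holds its last target. There are 200 camera calls.

### The job

Take the four stacks of small culture dishes that stand on the open bench to the right of the balance and line them up by height on the blue rail: one stack upright in the middle of each white stand, the tallest beside the red end block, then getting lower stand by stand. Let go of them all, and leave the brown bottle where it is.

Things in the scene. Friction and masses are not known exactly. Their poses are not given: they have to be found in the camera images.
- stack_3: stack of three translucent, pale beige round culture dishes, about 59 mm in diameter and 45 mm high, standing loose on the open bench to the right of the balance (the wider stacks in the tray at the left are not meant), 0.03 to 0.1 kg; origin at the centre of its underside, z up along its axis; grip it round the sides (the lowest of the four stacks)
- stack_4: stack of four translucent, pale beige round culture dishes, about 59 mm in diameter and 60 mm high, standing loose on the open bench to the right of the balance (the wider stacks in the tray at the left are not meant), 0.03 to 0.1 kg; origin at the centre of its underside, z up along its axis; grip it round the sides
- stack_5: stack of five translucent, pale beige round culture dishes, about 59 mm in diameter and 74 mm high, standing loose on the open bench to the right of the balance (the wider stacks in the tray at the left are not meant), 0.03 to 0.1 kg; origin at the centre of its underside, z up along its axis; grip it round the sides
- stack_6: stack of six translucent, pale beige round culture dishes, about 59 mm in diameter and 89 mm high, standing loose on the open bench to the right of the balance (the wider stacks in the tray at the left are not meant), 0.03 to 0.1 kg; origin at the centre of its underside, z up along its axis; grip it round the sides (the tallest)
- stand_a: round white stand, a fixed flat disc 78 mm in diameter and 4 mm thick, one of four alike in a straight row, 85 mm apart (in the order a, b, c, d along the row), on a fixed flat blue rail 430 x 85 x 8 mm that lies on the bench; origin at the centre of the disc's underside, which is 8 mm above the bench, so the surface to set things on is 4 mm above the origin and 12 mm above the bench
- stand_b: round white stand, a fixed flat disc 78 mm in diameter and 4 mm thick, one of four alike in a straight row, 85 mm apart (in the order a, b, c, d along the row), on a fixed flat blue rail 430 x 85 x 8 mm that lies on the bench; origin at the centre of the disc's underside, which is 8 mm above the bench, so the surface to set things on is 4 mm above the origin and 12 mm above the bench
- stand_c: round white stand, a fixed flat disc 78 mm in diameter and 4 mm thick, one of four alike in a straight row, 85 mm apart (in the order a, b, c, d along the row), on a fixed flat blue rail 430 x 85 x 8 mm that lies on the bench; origin at the centre of the disc's underside, which is 8 mm above the bench, so the surface to set things on is 4 mm above the origin and 12 mm above the bench
- stand_d: round white stand, a fixed flat disc 78 mm in diameter and 4 mm thick, one of four alike in a straight row, 85 mm apart (in the order a, b, c, d along the row), on a fixed flat blue rail 430 x 85 x 8 mm that lies on the bench; origin at the centre of the disc's underside, which is 8 mm above the bench, so the surface to set things on is 4 mm above the origin and 12 mm above the bench
- red_end: red block 28 x 50 x 22 mm fixed on one end of the rail, 62.5 mm beyond the centre of the last stand there (a grey block of the same size sits on the other end); which end it is on, next to stand a or next to stand d, varies; origin at the centre of its underside, 8 mm above the bench; it marks the tallest stack's end
- amber_bottle: brown reagent bottle with a black cap, 64 mm in diameter, 135 mm high, standing loose behind the balance; origin at the centre of its underside; to be left alone. (The balance, a fixed beige box, stands on the bench between the stacks and the rail, its top about 185 mm above the bench)
Things that resemble listed ones, but are neither listed nor needed, are in the scene too. Leave any green look-alike of the stack_5 alone. Leave any purple look-alike of the stack_3 alone.

How it is judged:
At the end, for the whole second after the job is handed in: Each stack stands upright (within 0.1 rad), released and at rest on its own white stand, its centre within 12 mm of the stand's centre; counted from the red end block the stacks have six, five, four and three dishes. The brown bottle has not moved more than 30 mm (((horizontal distance between red_end and stand_a below 0.1 m and horizontal distance between stack_6 and stand_a below 0.012 m and horizontal distance between stack_5 and stand_b below 0.012 m and horizontal distance between stack_4 and stand_c below 0.012 m and horizontal distance between stack_3 and stand_d below 0.012 m) or (horizontal distance between red_end and stand_d below 0.1 m and horizontal distance between stack_6 and stand_d below 0.012 m and horizontal distance between stack_5 and stand_c below 0.012 m and horizontal distance between stack_4 and stand_b below 0.012 m and horizontal distance between stack_3 and stand_a below 0.012 m)) and z of stack_6 in the frame of stand_a between 0.001 and 0.008 m and angle between each of stack_6, stack_5, stack_4, stack_3's own z axis and vertical below 0.1 rad and linear speed of each of stack_6, stack_5, stack_4, stack_3 below 0.02 m/s and contact force between each of stack_6, stack_5, stack_4, stack_3 and the fingers below 0.1 N and z of stack_5 in the frame of stand_a between 0.001 and 0.008 m and z of stack_4 in the frame of stand_a between 0.001 and 0.008 m and z of stack_3 in the frame of stand_a between 0.001 and 0.008 m and distance of amber_bottle from where it was at the start of the episode below 0.03 m); the robot touches nothing.
It fails at once if the brown bottle is moved or knocked over (distance of amber_bottle from where it was at the start of the episode above 0.03 m or angle between amber_bottle's own z axis and vertical above 0.5 rad).
It also fails if it takes over 120 s, if anything falls off the work surface, if the arm or the gripper's body presses on something with over 40 N, if the wrist force passes 120 N, or if a joint passes its speed limit or range.

## Working session

There is one attempt and no reset: what is moved stays moved. The work goes in short steps, Python scripts to look and compute and a shell command to move; the robot and the scene stay as the last step left them, time stands still between calls to the robot, and variables do not carry over. Pictures are saved under pics/ and viewed, at most 14 in all, crops included, and the job is handed in when it is done.

```bash
ls; mkdir -p pics
python3 - <<'E'
from station import arm,cams
import cv2,numpy as np
a=[cams.grab_frame(n) for n in("scene","side")]
for n,i in zip(("scene","side"),a): cv2.imwrite(f"pics/{n}0.png",i)
for n in("scene","side","wrist"):print(n,cams.camera_info(n))
print(arm.get_state())
E
```

```text
pics
scene {'camera_matrix': array([[536.19024456,   0.        , 285.15427787],
       [  0.        , 536.19024456, 203.13008208],
       [  0.        ,   0.        ,   1.        ]]), 'R': array([[-0.54271119, -0.83990527, -0.004868  ],
       [-0.51355364,  0.33641165, -0.78936041],
       [ 0.66462562, -0.42589475, -0.61391078]]), 't': array([0.22114207, 0.29095679, 1.39385695])}
side {'camera_matrix': array([[416.59712367,   0.        , 275.9014879 ],
       [  0.        , 416.59712367, 214.43368092],
       [  0.        ,   0.        ,   1.        ]]), 'R': array([[ 0.89372957, -0.44798473,  0.02360389],
       [-0.26367423, -0.56714195, -0.78027297],
       [ 0.36293713,  0.69112929, -0.62499355]]), 't': array([-0.4596035 ,  0.13371446,  1.21498149])}
wrist {'camera_matrix': array([[375.50574209,   0.        , 273.73971094],
       [  0.        , 375.50574209, 216.52568159],
       [  0.        ,   0.        ,   1.        ]]), 'hand_eye': array([[-5.04350540e-04, -9.65430474e-01, -2.60660211e-01,
         6.92085726e-02],
       [ 9.99999866e-01, -4.55538180e-04, -2.47678891e-04
[... 161 characters left out ...]
00000e+00,
         1.00000000e+00]])}
{'t': 0.1, 'q': array([ 1.47609141e+00,  3.59311711e-01,  1.11330549e-02, -3.32806710e-04,
       -1.22411882e+00, -2.88111611e-01]), 'qd': array([-0.00126788, -0.00204046,  0.00132444,  0.00041458,  0.00071653,
       -0.00077125]), 'joint_efforts': array([-7.89879505e-04, -5.84162092e+01,  2.93751007e+01,  7.01555461e+00,
        1.01270154e-02, -5.08091250e-05]), 'eef_pos': array([0.25198002, 0.62570914, 0.22570673]), 'ee_rot': array([ 3.14006447e+00, -1.26602125e-04, -3.82929750e-01]), 'force': array([-0.4902794 , -0.99502871,  0.99286383]), 'moment': array([ 0.004294  , -0.06701471, -0.04131427]), 'gripper_force': 0.0, 'width': 0.08793564214650064}
```

View pics/scene0.png

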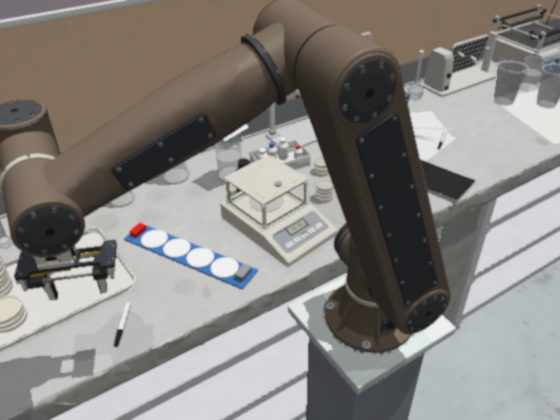

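View pics/side0.png

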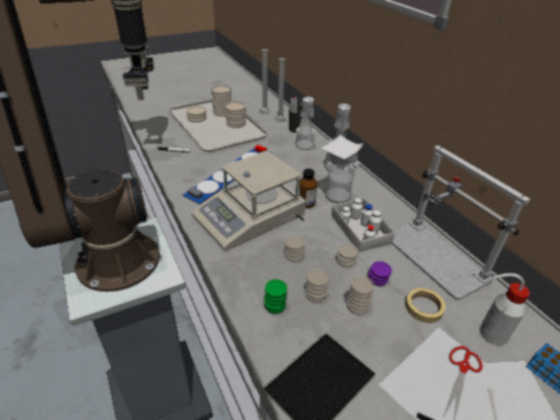

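The side view shows four beige stacks at about (294,248), (346,256), (317,285) and (360,295), with green at (276,296) and purple at (380,273). The scene view shows the stands at about (153,239), (177,247), (200,257) and (225,267), with red at (138,230), the far end.

```bash
cat > h.py <<'E'
from station import arm,cams
import cv2,numpy as np
from scipy.spatial.transform import Rotation as Ro
def cam(name,st=None):
    c=cams.camera_info(name)
    if name!="wrist": return c["camera_matrix"],c["R"].T,-c["R"].T@c["t"]
    st=st or arm.get_state(); T=np.eye(4)
    T[:3,:3]=Ro.from_euler("xyz",st["ee_rot"]).as_matrix();T[:3,3]=st["eef_pos"]
    M=T@c["hand_eye"]; return c["camera_matrix"],M[:3,:3],M[:3,3]
def cast(C,uv,z):
    K,R,o=C; d=R@np.linalg.inv(K)@np.array([uv[0],uv[1],1.]); return o+d*(z-o[2])/d[2]
def proj(C,X):
    K,R,o=C; p=K@(R.T@(np.array(X)-o)); return p[:2]/p[2]
E
python3 - <<'E'
from h import *
s=cv2.imread("pics/scene0.png");C=cam("scene")
hsv=cv2.cvtColor(s,cv2.COLOR_BGR2HSV)
w=((hsv[...,2]>205)&(hsv[...,1]<40)).astype(np.uint8); w[:, :130]=0;w[:,250:]=0;w[:220]=0;w[285:]=0
n,_,st,ce=cv2.connectedComponentsWithStats(w)
for i in range(1,n):
    if st[i,4]>60: print("stand",st[i],ce[i].round(1),cast(C,ce[i],.012).round(4))
r=((hsv[...,1]>180)&((hsv[...,0]<6)|(hsv[...,0]>174))).astype(np.uint8);r[:220]=0
n,_,st,ce=cv2.connectedComponentsWithStats(r)
for i in range(1,n):
    if st[i,4]>30: print("red",ce[i],cast(C,ce[i],.02).round(3))
s=cv2.imread("pics/side0.png");C=cam("side")
lab=cv2.cvtColor(s,cv2.COLOR_BGR2LAB).astype(int)
m=((lab[...,2]>134)&(lab[...,1]<140)).astype(np.uint8);m[:232]=0;m[320:]=0;m[:,:275]=0;m[:,380:]=0
m=cv2.morphologyEx(m,cv2.MORPH_OPEN,np.ones((3,3)))
n,_,st,ce=cv2.connectedComponentsWithStats(m)
for i in range(1,n):
    if st[i,4]>100:
        # hypothesise height: stack extents symmetric; base front edge from bottom, project back
        best=[]
        for k,h in((3,.045),(4,.06),(5,.074),(6,.089)):
            # axis midpoint at bbox centre
            u=ce[i]; X=cast(C,u,h/2); 
            t=np.linspace(0,6.283,60);P=np.array([proj(C,[X[0]+.0295*np.cos(a),X[1]+.0295*np.sin(a),z]) for a in t for z in(0,h)])
            best.append((k,X[:2].round(3),np.ptp(P,0).round(0)))
        print(st[i],ce[i],best)
cv2.imwrite("pics/c.png",np.hstack([cv2.resize(s[220:340,260:400],None,fx=4,fy=4,interpolation=2)]))
E
```

```text
stand [141 229  27  18 362] [154.2 237.9] [0.5795 0.3595 0.012 ]
stand [163 238  27  19 383] [176.6 247. ] [0.5048 0.3194 0.012 ]
stand [187 247  27  20 405] [200.  256.5] [0.43   0.2791 0.012 ]
stand [211 257  28  20 431] [224.3 266.4] [0.3552 0.2393 0.012 ]
red [137.52293578 229.65137615] [0.634 0.39  0.02 ]
[287 237  16  12 162] [294.61728395 242.33333333] [(3, array([ 0.491, -0.172]), array([20., 24.])), (4, array([ 0.486, -0.179]), array([21., 28.])), (5, array([ 0.482, -0.186]), array([21., 32.])), (6, array([ 0.478, -0.193]), array([22., 36.]))]
[339 246  18  12 170] [347.71176471 251.31176471] [(3, array([ 0.615, -0.274]), array([22., 25.])), (4, array([ 0.609, -0.28 ]), array([23., 29.])), (5, array([ 0.604, -0.286]), array([24., 32.])), (6, array([ 0.599, -0.292]), array([25., 37.]))]
[308 271  20  15 233] [317.51502146 277.9527897 ] [(3, array([ 0.478, -0.326]), array([23., 27.])), (4, array([ 0.474, -0.332]), array([23., 31.])), (5, array([ 0.47 , -0.337]), array([24., 35.])), (6, array([ 0.466, -0.343]), array([25., 39.]))]
[275 278  13  36 396] [280.19949495 295.14646465] [(3, array([ 0.358, -0.337]), array([23., 29.])), (4, array([ 0.355, -0.342]), array([23., 33.])), (5, array([ 0.352, -0.347]), array([24., 37.])), (6, array([ 0.349, -0.353]), array([24., 41.]))]
[352 279  20  14 229] [361.5720524  285.36681223] [(3, array([ 0.573, -0.401]), array([24., 28.])), (4, array([ 0.568, -0.406]), array([26., 32.])), (5, array([ 0.563, -0.411]), array([27., 35.])), (6, array([ 0.558, -0.416]), array([28., 40.]))]
```

View pics/c.png

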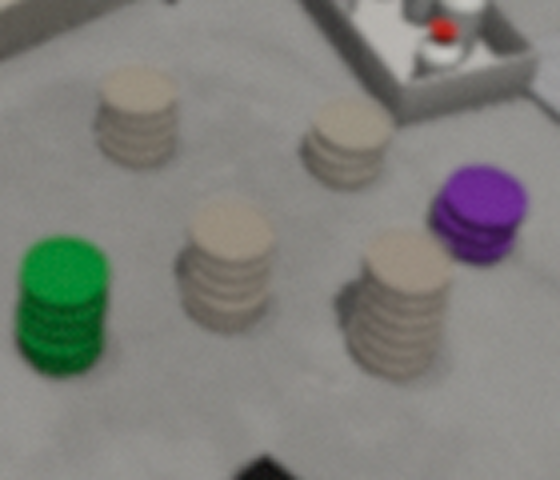

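The crop confirms the counts. The stack at upper left (139,91) has 4 dishes, upper right (351,125) has 3, middle (233,232) has 5 and lower right (408,263) has 6. The mask centroids are of the top faces, so I cast them at z = stack height.

```bash
cat >> h.py <<'E'
YAW=.494
def delta(p,q): # world p->q in tool units at fixed YAW
    d=np.array(q)-p; c,s=np.cos(YAW),np.sin(YAW)
    return np.array([c*d[0]+s*d[1], s*d[0]-c*d[1], -d[2]])/.08
E
python3 - <<'E'
from h import *
C=cam("side")
for k,u,h in((4,(294.6,242.3),.06),(3,(347.7,251.3),.045),(5,(317.8,278),.074),(6,(361.7,285.5),.089)):print(k,cast(C,u,h).round(3))
print("bal side",[cast(C,u,0).round(3) for u in((237,242),(303,217))],cast(C,(324,160),.185).round(3),cast(C,(298,182),.185).round(3))
C=cam("scene");print("bal scene",[cast(C,u,0).round(3) for u in((222,217),(289,258),(334,230))],[cast(C,u,.185).round(3) for u in((225,180),(262,205),(307,178))])
E
python3 -m handwheel '[[[0,0,-0.4,0,0,-0.36,0],[0,0,-0.8,0,0,-0.7,0],[0,0,-1,0,0,-1,0]]]' 15
python3 -m handwheel '[[[0,0,0,0,0,-0.36,0],[0,0,0,0,0,-0.754,0],[0,0,0,0,0,-0.754,0]]]'
```

```text
4 [ 0.469 -0.207  0.06 ]
3 [ 0.599 -0.292  0.045]
5 [ 0.45  -0.366  0.074]
6 [ 0.529 -0.446  0.089]
bal side [array([ 0.343, -0.074, -0.   ]), array([ 0.589, -0.053,  0.   ])] [ 0.668 -0.024  0.185] [ 0.533 -0.098  0.185]
bal scene [array([0.569, 0.136, 0.   ]), array([0.294, 0.06 , 0.   ]), array([ 0.322, -0.125,  0.   ])] [array([0.506, 0.143, 0.185]), array([0.347, 0.113, 0.185]), array([ 0.384, -0.062,  0.185])]
t: 0.48
eef_pos: [0.2523, 0.6265, 0.3083]
ee_rot: [-3.14, -0.001, 0.123]
force: [0.2, -0.3, -0.1]
width: 0.0875
gripper_force: 0.0
t: 0.85
eef_pos: [0.252, 0.6259, 0.3061]
ee_rot: [3.141, 0.001, 0.493]
force: [-0.5, 0.2, 0.5]
width: 0.0877
gripper_force: 0.0
```

```bash
for i in 1; do
python3 -m handwheel '[[[0.1,0.5,-0.1,0,0,0,0],[0.22,1,-0.2,0,0,0,0]]]' >/dev/null
python3 -m handwheel '[[[0.1,0.5,0,0,0,0,0],[0.22,1,0,0,0,0,0]]]' >/dev/null
python3 -m handwheel '[[[0.1,0.5,0,0,0,0,0],[0.22,1,0,0,0,0,0]]]' >/dev/null
python3 -m handwheel '[[[0.1,0.5,0,0,0,0,0],[0.22,1,0,0,0,0,0]]]' >/dev/null
python3 -m handwheel '[[[0.1,0.5,0,0,0,0,0],[0.22,0.87,0,0,0,0,0],[0.22,0.87,0,0,0,0,0],[0.22,0.87,0,0,0,0,0]]]'; done
python3 - <<'E'
from h import *
st=arm.get_state(); im=cams.grab_frame("wrist");cv2.imwrite("pics/w1.png",im);C=cam("wrist",st)
print(st["eef_pos"],st["ee_rot"])
hsv=cv2.cvtColor(im,cv2.COLOR_BGR2HSV)
w=((hsv[...,2]>200)&(hsv[...,1]<40)).astype(np.uint8)
n,_,s,ce=cv2.connectedComponentsWithStats(w)
for i in range(1,n):
    if s[i,4]>800: print(s[i],ce[i].round(1),cast(C,ce[i],.012).round(4))
E
```

```text
t: 2.35
eef_pos: [0.5142, 0.3249, 0.3223]
ee_rot: [-3.142, 0.0, 0.491]
force: [-0.3, -0.3, -0.9]
width: 0.0876
gripper_force: 0.0
[0.51424164 0.32488881 0.32230279] [-3.14156441e+00  4.52574010e-04  4.91270618e-01]
```

View pics/w1.png

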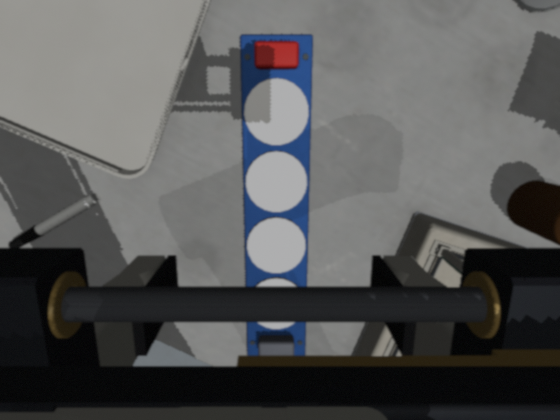

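The wrist view shows the rail vertical at column 276. The red block is at row 55 and the stands at rows 112, 182, 245 and about 305, the last partly hidden by the gripper.

Run:
```python
from h import *
im=cv2.imread("pics/w1.png")
st=dict(eef_pos=np.array([.51424,.32489,.3223]),ee_rot=np.array([-3.14156,.00045,.49127]));C=cam("wrist",st)
print(im[182,276],im[112,290],im[112,255])
hsv=cv2.cvtColor(im,cv2.COLOR_BGR2HSV)
w=(hsv[...,1]<90).astype(np.uint8); w[:,:240]=0;w[:,314:]=0;w[:70]=0;w[280:]=0
b=((hsv[...,1]>120)&(hsv[...,0]>95)&(hsv[...,0]<130)).astype(np.uint8)
n,_,s,ce=cv2.connectedComponentsWithStats(cv2.morphologyEx(w,cv2.MORPH_OPEN,np.ones((5,5))))
L=[]
for i in range(1,n):
    if s[i,4]>800 :
        p=cast(C,ce[i],.012);L.append(p); print(s[i],ce[i].round(1),p.round(4))
L=np.array(L)
print(np.linalg.norm(np.diff(L,axis=0),axis=1))
```

```text
[175 175 174] [175 174 174] [127 130 130]
[ 243   78   66   68 3525] [275.8 111.3] [0.5807 0.3593 0.012 ]
[ 245  151   63   62 3076] [275.8 181.3] [0.506  0.3193 0.012 ]
[ 246  217   60   57 2698] [275.7 244.9] [0.4312 0.2794 0.012 ]
[0.08480789 0.0847281 ]
```

```bash
python3 -m handwheel '[[[-0.25,0.45,0,0,0,0,0],[-0.5,0.9,0,0,0,0,0]]]' >/dev/null
python3 -m handwheel '[[[-0.25,0.45,0,0,0,0,0],[-0.5,0.9,0,0,0,0,0]]]' >/dev/null
python3 -m handwheel '[[[-0.25,0.45,0,0,0,0,0],[-0.5,0.9,0,0,0,0,0]]]' >/dev/null
python3 -m handwheel '[[[-0.25,0.45,0,0,0,0,0],[-0.5,0.9,0,0,0,0,0]]]' >/dev/null
python3 -m handwheel '[[[-0.25,0.45,0,0,0,0,0],[-0.5,0.9,0,0,0,0,0]]]' >/dev/null
python3 -m handwheel '[[[-0.25,0.45,0,0,0,0,0],[-0.5,0.9,0,0,0,0,0]]]' >/dev/null
python3 -m handwheel '[[[-0.25,0.45,0,0,0,0,0],[-0.5,0.9,0,0,0,0,0]]]' >/dev/null
python3 -m handwheel '[[[-0.23,0.42,0,0,0,0,0],[-0.46,0.85,0,0,0,0,0],[-0.46,0.85,0,0,0,0,0],[-0.46,0.85,0,0,0,0,0]]]'
python3 - <<'E'
from h import *
st=arm.get_state(); im=cams.grab_frame("wrist");cv2.imwrite("pics/w2.png",im);C=cam("wrist",st)
print(st["eef_pos"],st["ee_rot"],st["q"])
np.save("w2.npy",np.r_[st["eef_pos"],st["ee_rot"]])
for k,p in((6,(.529,-.446,.089)),(5,(.45,-.366,.074)),(4,(.469,-.207,.06)),(3,(.599,-.292,.045))):print(k,proj(C,p).round(0))
E
```

```text
t: 4.65
eef_pos: [0.507, -0.3282, 0.3224]
ee_rot: [-3.141, 0.0, 0.494]
force: [-0.9, -0.2, 0.3]
width: 0.0875
gripper_force: 0.0
[ 0.50702005 -0.32818332  0.32238923] [-3.14121441e+00  9.12387971e-05  4.93925612e-01] [-2.51438754e-01  1.96989916e-01  5.36746230e-03 -2.20078263e-04
 -1.37949746e+00  2.31620255e+00]
6 [381. 218.]
5 [281. 241.]
4 [163. 159.]
3 [286.  89.]
```

View pics/w2.png

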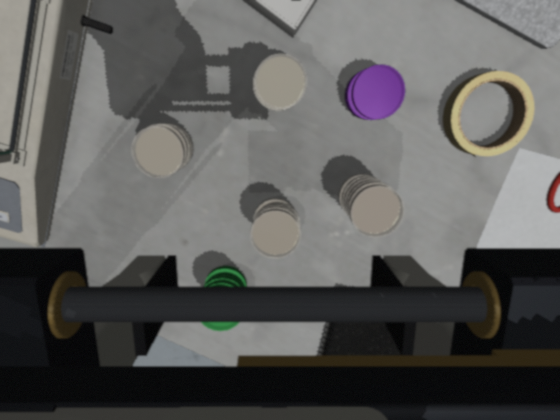

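The wrist view shows the top faces at about (374,208) for 6, (274,231) for 5, (160,151) for 4 and (279,82) for 3. All are within about 10 px of prediction. Green is at (222,298) and purple at (376,92).

Run:
```python
from h import *
im=cv2.imread("pics/w2.png");v=np.load("w2.npy");C=cam("wrist",dict(eef_pos=v[:3],ee_rot=v[3:]))
g=cv2.cvtColor(im,cv2.COLOR_BGR2GRAY)
for k,u,h in((6,(374,208),.089),(5,(274,231),.074),(4,(160,151),.06),(3,(279,82),.045)):
    x,y=u; o=(x-50,max(0,y-50)); 
    up=cv2.resize(g[o[1]:y+50,o[0]:x+50],None,fx=4,fy=4,interpolation=2)
    r=C[0][0,0]*.0295/(C[2][2]-h)*4
    c=cv2.HoughCircles(cv2.GaussianBlur(up,(0,0),3),cv2.HOUGH_GRADIENT,1,20,param1=60,param2=12,minRadius=int(r*.92),maxRadius=int(r*1.08))
    for q in c[0][:3]:
        p=q[:2]/4+np.array(o); print(k,p.round(1),(q[2]/r).round(2),cast(C,p,h).round(4))
```

```text
6 [379.1 213.1] 0.97 [ 0.5324 -0.4414  0.089 ]Traceback (most recent call last):
  File "<stdin>", line 9, in <module>
TypeError: 'NoneType' object is not subscriptable
```

Run:
```python
from h import *
im=cv2.imread("pics/w2.png");v=np.load("w2.npy");C=cam("wrist",dict(eef_pos=v[:3],ee_rot=v[3:]))
b=cv2.GaussianBlur(im,(3,3),0)
for k,u,h in((6,(374,208),.089),(5,(274,231),.074),(4,(160,151),.06),(3,(279,82),.045)):
    m=np.zeros((422,562),np.uint8)
    cv2.floodFill(b.copy(),m,u,0,(12,)*3,(12,)*3,4|cv2.FLOODFILL_MASK_ONLY|cv2.FLOODFILL_FIXED_RANGE|(255<<8))
    m=cv2.morphologyEx(m[1:-1,1:-1],cv2.MORPH_OPEN,np.ones((7,7)))
    c=max(cv2.findContours(m,0,1)[0],key=cv2.contourArea); e=cv2.fitEllipse(cv2.convexHull(c))
    r=C[0][0,0]*.0295/(C[2][2]-h)
    print(k,np.round(e[0],1),np.round(np.array(e[1])/2/r,2),cv2.contourArea(c)/(3.14*r*r),cast(C,e[0],h).round(4))
```

```text
6 [280.7 232.1] [2.25 5.  ] 6.111644125129708 [ 0.4635 -0.3584  0.089 ]
5 [274.  232.8] [2.45 4.85] 5.937523866767166 [ 0.4552 -0.3546  0.074 ]
4 [158.5 150.9] [0.85 0.99] 0.8073273990672072 [ 0.4743 -0.1991  0.06  ]
3 [280.   82.9] [1.01 1.05] 1.0345413535354713 [ 0.6016 -0.2832  0.045 ]
```

Run:
```python
from h import *
im=cv2.imread("pics/w2.png");v=np.load("w2.npy");C=cam("wrist",dict(eef_pos=v[:3],ee_rot=v[3:]))
b=cv2.cvtColor(cv2.GaussianBlur(im,(3,3),0),cv2.COLOR_BGR2LAB).astype(int)
for k,u,h in((6,(376,210),.089),(5,(274,231),.074),(4,(160,151),.06),(3,(279,82),.045)):
    r=C[0][0,0]*.0295/(C[2][2]-h)
    L,_,B=b[u[1],u[0]]; 
    m=((abs(b[...,2]-B)<5)&(b[...,2]>131)&(abs(b[...,0]-L)<14)).astype(np.uint8)
    d=np.zeros_like(m);cv2.circle(d,u,int(r*1.5),1,-1);m=cv2.morphologyEx(m*d,cv2.MORPH_OPEN,cv2.getStructuringElement(2,(15,15)))
    c=max(cv2.findContours(m,0,1)[0],key=cv2.contourArea); e=cv2.fitEllipse(cv2.convexHull(c))
    print(k,(L,B,b[u[1]-60,u[0],2]),np.round(e[0],1),np.round(np.array(e[1])/2/r,2),cv2.contourArea(c)/(3.14*r*r),cast(C,e[0],h).round(4))
x=im[40:280,110:420].copy();cv2.imwrite("pics/w2c.png",cv2.resize(x,None,fx=2.5,fy=2.5,interpolation=2))
```

```text
6 (np.int64(149), np.int64(134), np.int64(129)) [376.  210.4] [0.81 0.92] 0.7122212192979763 [ 0.5334 -0.4368  0.089 ]
5 (np.int64(148), np.int64(135), np.int64(130)) [275.2 233.2] [0.81 0.89] 0.6944910408989458 [ 0.4554 -0.356   0.074 ]
4 (np.int64(150), np.int64(135), np.int64(129)) [158.4 150.8] [0.87 0.99] 0.8274819554127147 [ 0.4743 -0.1989  0.06  ]
3 (np.int64(156), np.int64(135), np.int64(129)) [279.6  82.3] [1.   1.07] 1.030856214541638 [ 0.602  -0.2825  0.045 ]
```

View pics/w2c.png

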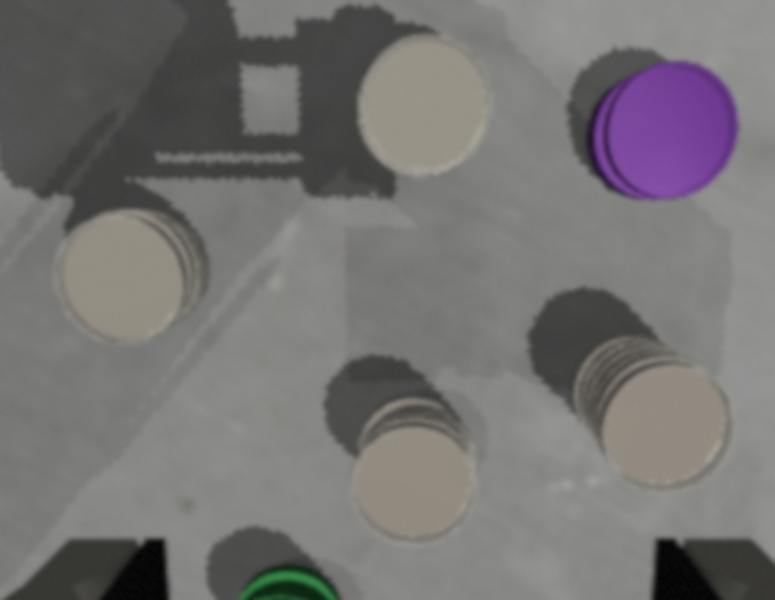

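```bash
python3 -m handwheel '[[[-0.18,0.677,0.3,0,0,0,0],[-0.18,0.677,0.5,0,0,0,0]]]' >/dev/null
python3 -m handwheel '[[[-0.18,0.677,0.3,0,0,0,0],[-0.18,0.677,0.5,0,0,0,0]]]' >/dev/null
python3 -m handwheel '[[[0,0,0.5,0,0,0,0],[0,0,0.9,0,0,0,0]]]' >/dev/null
python3 -m handwheel '[[[0,0,0.5,0,0,0,0],[0,0,0.9,0,0,0,0],[0,0,0.9,0,0,0,0]]]'
python3 - <<'E'
from h import *
st=arm.get_state(); im=cams.grab_frame("wrist");cv2.imwrite("pics/w3.png",im)
print((delta(st["eef_pos"],[.533,-.437,.036])).round(3))
E
```

```text
t: 5.82
eef_pos: [0.5317, -0.4356, 0.0965]
ee_rot: [-3.138, 0.002, 0.495]
force: [-1.6, 0.9, 0.5]
width: 0.0875
gripper_force: 0.0
[0.006 0.023 0.756]
```

View pics/w3.png

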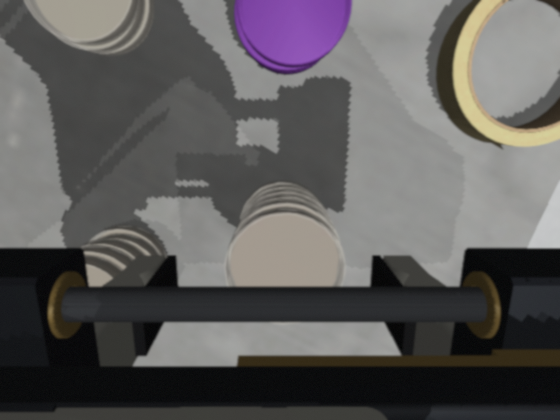

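The close wrist view shows the six-stack's top at columns 227–344, centre (285,262). The fingers are centred on column 274, so the stack sits about 5 mm further along +tool y.

Run:
```python
from h import *
st=arm.get_state();C=cam("wrist",st);p=cast(C,(285.5,262),.089);print(p,(delta(st["eef_pos"],[*p[:2],.036])).round(3))
```

```text
[ 0.53735812 -0.43889824  0.089     ] [0.036 0.051 0.784]
```

```bash
python3 -m handwheel '[[[0.03,0.06,0,0,0,0,0],[0.03,0.06,0.4,0,0,0,0],[0.03,0.06,0.77,0,0,0,0],[0.03,0.06,0.77,0,0,0,0]]]' 12
python3 -m handwheel '[[[0,0,0,0,0,0,255],[0,0,0,0,0,0,255],[0,0,0,0,0,0,255],[0,0,0,0,0,0,255],[0,0,0,0,0,0,255]]]' 12
```

```text
t: 6.38
eef_pos: [0.5368, -0.4407, 0.0363]
ee_rot: [-3.14, 0.001, 0.494]
force: [0.2, 0.0, 0.4]
width: 0.0878
gripper_force: 0.0
t: 7.0
eef_pos: [0.5375, -0.4412, 0.0378]
ee_rot: [3.141, -0.0, 0.494]
force: [-0.8, 1.6, 5.7]
width: 0.0577
gripper_force: 12.0
```

```bash
python3 -m handwheel '[[[0,0,-0.3,0,0,0,255],[0,0,-1,0,0,0,255]]]' >/dev/null
python3 -m handwheel '[[[0,0,-0.5,0,0,0,255],[0,0,-1,0,0,0,255]]]' >/dev/null
python3 -m handwheel '[[[0.29,-0.47,-0.5,0,0,0,255],[0.58,-0.95,-0.9,0,0,0,255]]]'
python3 -m handwheel '[[[0.29,-0.47,-0.2,0,0,0,255],[0.58,-0.95,-0.4,0,0,0,255]]]' >/dev/null
python3 -m handwheel '[[[0.29,-0.47,0,0,0,0,255],[0.58,-0.95,0,0,0,0,255]]]' >/dev/null
python3 -m handwheel '[[[0.29,-0.47,0,0,0,0,255],[0.58,-0.95,0,0,0,0,255]]]' >/dev/null
python3 -m handwheel '[[[0.29,-0.47,0,0,0,0,255],[0.58,-0.95,0,0,0,0,255]]]' >/dev/null
python3 -m handwheel '[[[0.29,-0.47,0,0,0,0,255],[0.58,-0.95,0,0,0,0,255]]]'
python3 -m handwheel '[[[0.29,-0.47,0,0,0,0,255],[0.58,-0.95,0,0,0,0,255]]]' >/dev/null
python3 -m handwheel '[[[0.29,-0.47,0,0,0,0,255],[0.58,-0.95,0,0,0,0,255]]]' >/dev/null
python3 -m handwheel '[[[0.29,-0.47,0,0,0,0,255],[0.57,-0.95,0,0,0,0,255],[0.57,-0.95,0,0,0,0,255],[0.57,-0.95,0,0,0,0,255]]]'
python3 - <<'E'
from h import *
st=arm.get_state(); im=cams.grab_frame("wrist");cv2.imwrite("pics/w4.png",im)
print((delta(st["eef_pos"],[.580,.3594,.050])).round(3))
E
```

```text
t: 7.75
eef_pos: [0.5419, -0.3516, 0.2702]
ee_rot: [3.141, -0.0, 0.493]
force: [0.7, 0.1, 0.0]
width: 0.0576
gripper_force: 12.0
t: 9.0
eef_pos: [0.5658, 0.0939, 0.3009]
ee_rot: [-3.141, -0.0, 0.494]
force: [-0.3, 0.3, -0.3]
width: 0.0581
gripper_force: 12.0
t: 10.0
eef_pos: [0.5795, 0.3587, 0.3004]
ee_rot: [3.141, 0.001, 0.495]
force: [0.3, -0.3, -1.8]
width: 0.0582
gripper_force: 12.0
[ 0.01  -0.004  3.13 ]
```

View pics/w4.png

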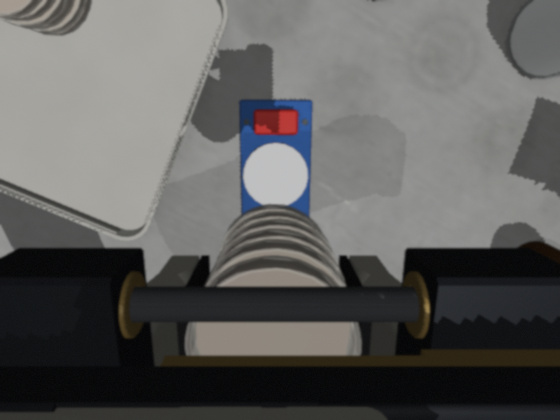

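The stack is held upright between the fingers, with stand (276,175) and the red block (276,122) directly ahead. I'll lower it, release and retreat.

```bash
python3 -m handwheel '[[[0,0,0.5,0,0,0,255],[0.01,0,1,0,0,0,255]]]' >/dev/null
python3 -m handwheel '[[[0,0,0.5,0,0,0,255],[0,0,1,0,0,0,255]]]' >/dev/null
python3 -m handwheel '[[[0,0,0.4,0,0,0,255],[0,0,0.7,0,0,0,255],[0,0,0.9,0,0,0,255],[0,0,1.0,0,0,0,255],[0,0,1.12,0,0,0,255]]]'
python3 -m handwheel '[[[0,0,0.5,0,0,0,255],[0,0,0.95,0,0,0,255],[0,0,0.95,0,0,0,255]]]' | head -0
python3 - <<'E'
from h import *
st=arm.get_state();print(st["eef_pos"],st["force"],st["t"],delta(st["eef_pos"],[.580,.3594,.049]))
E
```

```text
[0.57912614 0.35669434 0.0624661 ] [ 0.09587403  0.28959737 -0.06044113] 10.925 [ 0.02565344 -0.02459795  0.16832628]out of range: a shift must lie within [-1, 1]
Exception ignored on flushing sys.stdout:
BrokenPipeError: [Errno 32] Broken pipe
```

The third command was refused for being out of range, so the fourth did the lowering. 13 mm remain.

```bash
python3 -m handwheel '[[[0.02,-0.02,0.08,0,0,0,255],[0.02,-0.02,0.15,0,0,0,255],[0.02,-0.02,0.15,0,0,0,255]]]'
python3 -m handwheel '[[[0,0,0,0,0,0,0],[0,0,0,0,0,0,0],[0,0,0,0,0,0,0],[0,0,0,0,0,0,0]]]'
python3 -m handwheel '[[[0,0,-0.3,0,0,0,0],[0,0,-1,0,0,0,0]]]' >/dev/null
python3 -m handwheel '[[[0,0,-0.5,0,0,0,0],[0,0,-1,0,0,0,0],[0,0,-1,0,0,0,0]]]'
python3 - <<'E'
from h import *
st=arm.get_state(); im=cams.grab_frame("wrist");cv2.imwrite("pics/w5.png",im)
C=cam("wrist",st);print(proj(C,[.58,.3594,.101]),proj(C,[.58,.3594,.012]),delta(st["eef_pos"],[.465,-.3595,.3]))
E
```

```text
t: 11.3
eef_pos: [0.5812, 0.3615, 0.0535]
ee_rot: [-3.141, -0.001, 0.494]
force: [-0.1, -0.4, -0.7]
width: 0.0577
gripper_force: 12.0
t: 11.8
eef_pos: [0.5811, 0.3614, 0.0531]
ee_rot: [-3.142, -0.0, 0.494]
force: [-0.1, -0.6, -0.7]
width: 0.0871
gripper_force: 0.0
t: 12.42
eef_pos: [0.5827, 0.3625, 0.2175]
ee_rot: [-3.14, -0.007, 0.494]
force: [0.8, -0.8, 0.1]
width: 0.0877
gripper_force: 0.0
[277.9526652  218.07364222] [277.09720305 194.81111953] [-5.57445161  7.24862092 -1.0316609 ]
```

View pics/w5.png

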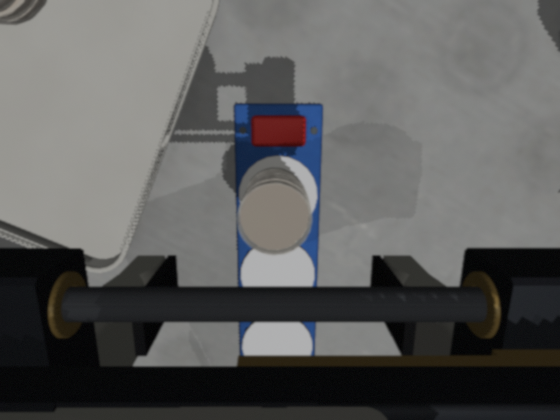

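The six-stack is upright on its stand by the red block. Its top centre is at (275,215) against an expected (278,218), so it is about 2.5 mm off. Next is stack 5.

```bash
python3 -m handwheel '[[[-0.2,0.3,-0.4,0,0,0,0],[-0.7,0.9,-1,0,0,0,0]]]' >/dev/null
python3 -m handwheel '[[[-0.35,0.45,0,0,0,0,0],[-0.7,0.9,0,0,0,0,0]]]' >/dev/null
python3 -m handwheel '[[[-0.35,0.45,0,0,0,0,0],[-0.7,0.9,0,0,0,0,0]]]' >/dev/null
python3 -m handwheel '[[[-0.35,0.45,0,0,0,0,0],[-0.7,0.9,0,0,0,0,0]]]' >/dev/null
python3 -m handwheel '[[[-0.35,0.45,0,0,0,0,0],[-0.7,0.9,0,0,0,0,0]]]' >/dev/null
python3 -m handwheel '[[[-0.35,0.45,0,0,0,0,0],[-0.7,0.9,0,0,0,0,0]]]'
python3 -m handwheel '[[[-0.35,0.45,0.4,0,0,0,0],[-0.7,0.9,0.7,0,0,0,0]]]' >/dev/null
python3 -m handwheel '[[[-0.37,0.45,0.5,0,0,0,0],[-0.74,0.91,0.9,0,0,0,0],[-0.74,0.91,1,0,0,0,0]]]' >/dev/null
python3 -m handwheel '[[[0,0,0.5,0,0,0,0],[0,0,0.9,0,0,0,0],[0,0,0.9,0,0,0,0],[0,0,0.9,0,0,0,0]]]'
python3 - <<'E'
from h import *
st=arm.get_state(); im=cams.grab_frame("wrist");cv2.imwrite("pics/w6.png",im)
C=cam("wrist",st);print(proj(C,[.458,-.36,.074]),delta(st["eef_pos"],[.458,-.36,.022]).round(3))
E
```

```text
t: 13.98
eef_pos: [0.4918, -0.167, 0.2819]
ee_rot: [-3.141, 0.001, 0.494]
force: [1.2, -0.2, -0.6]
width: 0.0873
gripper_force: 0.0
t: 15.1
eef_pos: [0.4608, -0.3477, 0.0761]
ee_rot: [3.141, -0.0, 0.495]
force: [0.7, 0.0, 0.2]
width: 0.0875
gripper_force: 0.0
[297.37802752 290.58543708] [-0.104  0.118  0.676]
```

View pics/w6.png

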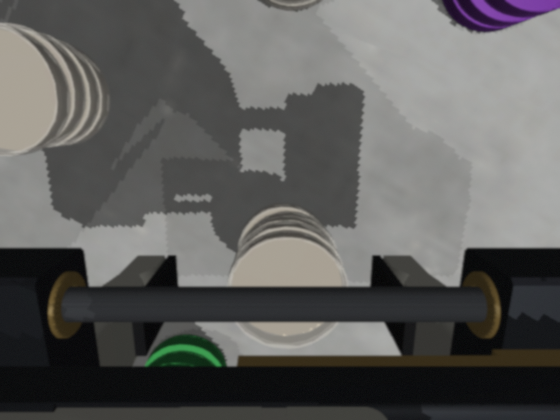

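The top of the five-stack is centred at about (287.5,286), clear of the fingers.

Run:
```python
from h import *
st=arm.get_state();C=cam("wrist",st);p=cast(C,(287.5,286),.074);print(p,(delta(st["eef_pos"],[*p[:2],.022])).round(3))
```

```text
[ 0.4579873  -0.35510485  0.074     ] [-0.077  0.061  0.682]
```

```bash
python3 -m handwheel '[[[-0.07,0.075,0,0,0,0,0],[-0.07,0.075,0.35,0,0,0,0],[-0.07,0.075,0.68,0,0,0,0],[-0.07,0.075,0.68,0,0,0,0]]]' 12
python3 -m handwheel '[[[0,0,0,0,0,0,255],[0,0,0,0,0,0,255],[0,0,0,0,0,0,255],[0,0,0,0,0,0,255],[0,0,0,0,0,0,255]]]' 12
python3 -m handwheel '[[[0,0,-0.3,0,0,0,255],[0,0,-1,0,0,0,255]]]' >/dev/null
python3 -m handwheel '[[[0,0,-0.5,0,0,0,255],[0,0,-1,0,0,0,255]]]' >/dev/null
python3 -m handwheel '[[[0.28,-0.44,-0.5,0,0,0,255],[0.56,-0.89,-1,0,0,0,255]]]' >/dev/null
python3 -m handwheel '[[[0.28,-0.44,-0.1,0,0,0,255],[0.56,-0.89,-0.2,0,0,0,255]]]'
python3 -m handwheel '[[[0.28,-0.44,0,0,0,0,255],[0.56,-0.89,0,0,0,0,255]]]' >/dev/null
python3 -m handwheel '[[[0.28,-0.44,0,0,0,0,255],[0.56,-0.89,0,0,0,0,255]]]' >/dev/null
python3 -m handwheel '[[[0.28,-0.44,0,0,0,0,255],[0.56,-0.89,0,0,0,0,255]]]' >/dev/null
python3 -m handwheel '[[[0.28,-0.44,0,0,0,0,255],[0.56,-0.89,0,0,0,0,255]]]' >/dev/null
python3 -m handwheel '[[[0.28,-0.44,0,0,0,0,255],[0.56,-0.89,0,0,0,0,255]]]' >/dev/null
python3 -m handwheel '[[[0.28,-0.44,0,0,0,0,255],[0.56,-0.89,0,0,0,0,255],[0.56,-0.89,0,0,0,0,255],[0.56,-0.89,0,0,0,0,255]]]'
python3 - <<'E'
from h import *
st=arm.get_state()
print((delta(st["eef_pos"],[.5054,.3194,.035])).round(3))
E
```

```text
t: 15.65
eef_pos: [0.4569, -0.3557, 0.0198]
ee_rot: [-3.14, 0.002, 0.494]
force: [0.2, -0.9, -0.5]
width: 0.0881
gripper_force: 0.0
t: 16.27
eef_pos: [0.4583, -0.3559, 0.0213]
ee_rot: [3.141, -0.0, 0.494]
force: [-0.3, 0.8, 6.1]
width: 0.0577
gripper_force: 12.0
t: 17.27
eef_pos: [0.4691, -0.1865, 0.2772]
ee_rot: [3.141, -0.001, 0.494]
force: [0.2, 0.6, -0.6]
width: 0.0579
gripper_force: 12.0
t: 19.02
eef_pos: [0.5029, 0.3155, 0.2761]
ee_rot: [3.141, 0.001, 0.495]
force: [-0.6, -0.8, 0.1]
width: 0.0579
gripper_force: 12.0
[ 0.05  -0.028  3.014]
```

```bash
python3 -m handwheel '[[[0.05,-0.03,0.5,0,0,0,255],[0.05,-0.03,1,0,0,0,255]]]' >/dev/null
python3 -m handwheel '[[[0,0,0.5,0,0,0,255],[0,0,1,0,0,0,255]]]' >/dev/null
python3 -m handwheel '[[[0,0,0.4,0,0,0,255],[0,0,0.7,0,0,0,255],[0,0,0.7,0,0,0,255]]]'
python3 -m handwheel '[[[0,0,0.1,0,0,0,255],[0,0,0.2,0,0,0,255],[0,0,0.31,0,0,0,255],[0,0,0.31,0,0,0,255]]]'
python3 - <<'E'
from h import *
st=arm.get_state()
print((delta(st["eef_pos"],[.5054,.3194,.034])).round(3))
E
```

```text
t: 19.9
eef_pos: [0.5049, 0.3177, 0.0593]
ee_rot: [3.14, 0.003, 0.493]
force: [0.1, 0.3, -0.8]
width: 0.0578
gripper_force: 12.0
t: 20.4
eef_pos: [0.5053, 0.3194, 0.0351]
ee_rot: [3.141, 0.001, 0.494]
force: [-0.4, 0.0, -0.8]
width: 0.0575
gripper_force: 12.0
[0.001 0.001 0.014]
```

```bash
python3 -m handwheel '[[[0,0,0,0,0,0,0],[0,0,0,0,0,0,0],[0,0,0,0,0,0,0],[0,0,0,0,0,0,0]]]'
python3 -m handwheel '[[[0,0,-0.3,0,0,0,0],[0,0,-1,0,0,0,0]]]' >/dev/null
python3 -m handwheel '[[[0,0,-0.5,0,0,0,0],[0,0,-1,0,0,0,0]]]' >/dev/null
python3 -m handwheel '[[[0,0,-0.5,0,0,0,0],[-0.2,0.3,-1,0,0,0,0]]]' >/dev/null
python3 -m handwheel '[[[-0.28,0.46,0,0,0,0,0],[-0.56,0.92,0,0,0,0,0]]]'
python3 -m handwheel '[[[-0.28,0.46,0,0,0,0,0],[-0.56,0.92,0,0,0,0,0]]]' >/dev/null
python3 -m handwheel '[[[-0.28,0.46,0,0,0,0,0],[-0.56,0.92,0,0,0,0,0]]]' >/dev/null
python3 -m handwheel '[[[-0.28,0.46,0,0,0,0,0],[-0.56,0.92,0,0,0,0,0]]]' >/dev/null
python3 -m handwheel '[[[-0.28,0.46,0,0,0,0,0],[-0.56,0.92,0,0,0,0,0]]]' >/dev/null
python3 -m handwheel '[[[-0.2,0.35,0.3,0,0,0,0],[-0.42,0.72,0.7,0,0,0,0],[-0.42,0.72,1,0,0,0,0],[-0.42,0.72,1,0,0,0,0]]]'
python3 - <<'E'
from h import *
st=arm.get_state(); im=cams.grab_frame("wrist");cv2.imwrite("pics/w7.png",im)
C=cam("wrist",st);print(proj(C,[.477,-.203,.06]),delta(st["eef_pos"],[.477,-.203,.014]).round(3))
E
```

```text
t: 20.9
eef_pos: [0.5057, 0.3198, 0.036]
ee_rot: [-3.142, -0.0, 0.494]
force: [0.0, 0.0, -0.9]
width: 0.0866
gripper_force: 0.0
t: 21.9
eef_pos: [0.4982, 0.204, 0.2765]
ee_rot: [-3.141, -0.001, 0.495]
force: [0.2, -0.2, -0.0]
width: 0.0877
gripper_force: 0.0
t: 23.4
eef_pos: [0.4767, -0.2061, 0.1943]
ee_rot: [-3.139, 0.003, 0.493]
force: [0.2, 0.1, 0.7]
width: 0.0873
gripper_force: 0.0
[272.8562744  203.92383214] [ 0.022 -0.032  2.253]
```

View pics/w7.png

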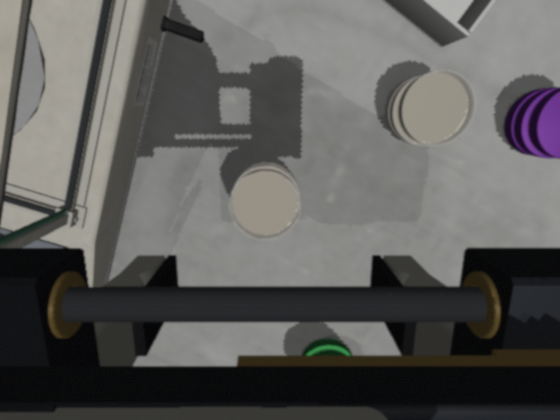

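The four-stack's top is at about (264.5,201). The balance edge runs at column ~100–165 on the left. I'll check its clearance to the gripper body (96 mm half-length).

Run:
```python
from h import *
st=arm.get_state();C=cam("wrist",st);p=cast(C,(264.5,201),.06);print(p,(delta(st["eef_pos"],[*p[:2],.014])).round(3))
for z in(.04,.08,.185): print(z,[ (delta(p,cast(C,u,z))*80).round(0) for u in((115,245),(130,170))])
p3=cast(C,(437,106),.045);print("3",p3)
```

```text
[ 0.47704403 -0.19618019  0.06      ] [ 0.051 -0.113  2.273]
0.04 [array([ -44., -133.,   20.]), array([  22., -113.,   20.])]
0.08 [array([ -30., -115.,  -20.]), array([ 28., -98., -20.])]
0.185 [array([   7.,  -68., -125.]), array([  43.,  -57., -125.])]
3 [ 0.60606751 -0.28126816  0.045     ]
```

A wide body at this yaw would come close to the balance frame (~70–100 mm against 96 mm). I'll turn the gripper 1.5 rad over the stack so its narrow side faces the balance.

```bash
python3 -m handwheel '[[[0.05,-0.07,0,0,0,0.35,0],[0.05,-0.07,0,0,0,0.7,0],[0.05,-0.07,0,0,0,1,0]]]' >/dev/null
python3 -m handwheel '[[[0,0,0,0,0,0.35,0],[0,0,0,0,0,0.7,0],[0,0,0,0,0,1,0]]]' >/dev/null
python3 -m handwheel '[[[0,0,0.4,0,0,0.35,0],[0,0,0.8,0,0,0.7,0],[0,0,1,0,0,1,0],[0,0,1,0,0,1,0],[0,0,1,0,0,1,0]]]'
python3 - <<'E'
from h import *
st=arm.get_state(); im=cams.grab_frame("wrist");cv2.imwrite("pics/w8.png",im);print(st["q"].round(2),st["eef_pos"])
E
```

```text
t: 24.82
eef_pos: [0.4802, -0.1989, 0.1175]
ee_rot: [-3.14, -0.002, -1.002]
force: [-0.4, 0.6, 0.0]
width: 0.0882
gripper_force: 0.0
[-0.01  0.2  -0.48  0.   -0.89  0.58] [ 0.4801634  -0.19890413  0.11747877]
```

View pics/w8.png

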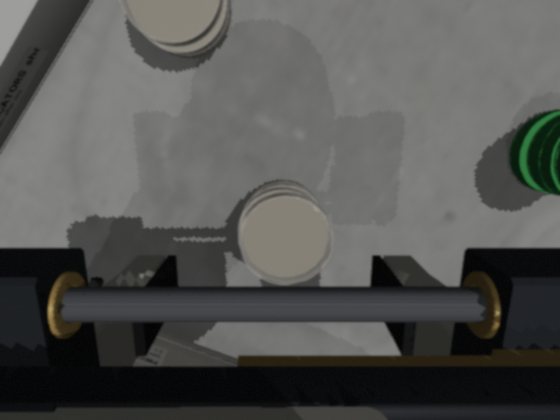

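The top of the four-stack is centred at (284,237), and the balance is now off the narrow side.

Run:
```python
import h;from h import *
h.YAW=-1.006
st=arm.get_state();C=cam("wrist",st);p=cast(C,(284,237),.06);print(p,(delta(st["eef_pos"],[*p[:2],.014])).round(3),proj(C,[*st["eef_pos"][:2],.06]))
```

```text
[ 0.47438282 -0.1999576   0.06      ] [-0.028  0.067  1.293] [275.07327799 233.47983449]
```

```bash
python3 -m handwheel '[[[-0.03,0.07,0.3,0,0,0,0],[-0.03,0.07,0.7,0,0,0,0],[-0.03,0.07,1,0,0,0,0]]]'  >/dev/null
python3 -m handwheel '[[[0,0,0.2,0,0,0,0],[0,0,0.29,0,0,0,0],[0,0,0.29,0,0,0,0]]]'
python3 -m handwheel '[[[0,0,0,0,0,0,255],[0,0,0,0,0,0,255],[0,0,0,0,0,0,255],[0,0,0,0,0,0,255],[0,0,0,0,0,0,255]]]' 12
python3 -m handwheel '[[[0,0,-0.3,0,0,0,255],[0,0,-1,0,0,0,255]]]' >/dev/null
python3 -m handwheel '[[[0,0,-0.5,0,0,0,255],[0,0,-1,0,0,0,255]]]' >/dev/null
python3 -m handwheel '[[[0,0,-0.5,0,0,-0.35,255],[0,0,-1,0,0,-0.7,255],[0,0,-1,0,0,-1,255]]]' >/dev/null
python3 -m handwheel '[[[0,0,-0.3,0,0,-0.35,255],[0,0,-0.4,0,0,-0.7,255],[0,0,-0.4,0,0,-1,255]]]' >/dev/null
python3 -m handwheel '[[[0,0,0,0,0,-0.35,255],[0,0,0,0,0,-0.7,255],[0,0,0,0,0,-1,255],[0,0,0,0,0,-1,255]]]'
python3 - <<'E'
from h import *
st=arm.get_state()
print((delta(st["eef_pos"],[.4306,.2793,.28])).round(3))
E
```

```text
t: 25.62
eef_pos: [0.4733, -0.2, 0.013]
ee_rot: [-3.141, -0.0, -1.005]
force: [0.7, 0.2, 0.7]
width: 0.0877
gripper_force: 0.0
t: 26.25
eef_pos: [0.4731, -0.2, 0.0129]
ee_rot: [-3.141, -0.0, -1.006]
force: [-1.8, 0.1, 4.5]
width: 0.0577
gripper_force: 12.0
t: 28.0
eef_pos: [0.4727, -0.1999, 0.2844]
ee_rot: [-3.141, 0.0, 0.493]
force: [-0.2, -0.1, -0.1]
width: 0.0577
gripper_force: 12.0
[ 2.377 -5.524  0.055]
```

```bash
python3 -m handwheel '[[[0.2,-0.46,0,0,0,0,255],[0.4,-0.92,0,0,0,0,255]]]' >/dev/null
python3 -m handwheel '[[[0.2,-0.46,0,0,0,0,255],[0.4,-0.92,0,0,0,0,255]]]' >/dev/null
python3 -m handwheel '[[[0.2,-0.46,0,0,0,0,255],[0.4,-0.92,0,0,0,0,255]]]' >/dev/null
python3 -m handwheel '[[[0.2,-0.46,0,0,0,0,255],[0.4,-0.92,0,0,0,0,255]]]' >/dev/null
python3 -m handwheel '[[[0.2,-0.46,0,0,0,0,255],[0.4,-0.92,0,0,0,0,255]]]' >/dev/null
python3 -m handwheel '[[[0.2,-0.46,0,0,0,0,255],[0.38,-0.92,0,0,0,0,255],[0.38,-0.92,0.4,0,0,0,255],[0.38,-0.92,1,0,0,0,255],[0.38,-0.92,1,0,0,0,255]]]'
python3 - <<'E'
from h import *
st=arm.get_state()
print((delta(st["eef_pos"],[.4306,.2793,.026])).round(3))
E
```

```text
t: 29.88
eef_pos: [0.4293, 0.2773, 0.2016]
ee_rot: [3.139, 0.007, 0.491]
force: [0.9, 0.3, 0.4]
width: 0.0576
gripper_force: 12.0
[ 0.026 -0.014  2.195]
```

```bash
python3 -m handwheel '[[[0.02,-0.01,0.5,0,0,0,255],[0.02,-0.01,1,0,0,0,255]]]' >/dev/null
python3 -m handwheel '[[[0,0,0.4,0,0,0,255],[0,0,0.8,0,0,0,255],[0,0,0.95,0,0,0,255],[0,0,0.95,0,0,0,255],[0,0,0.95,0,0,0,255]]]'
python3 - <<'E'
from h import *
st=arm.get_state()
print((delta(st["eef_pos"],[.4306,.2793,.026])).round(3))
E
```

```text
t: 30.75
eef_pos: [0.433, 0.2815, 0.0502]
ee_rot: [-3.141, -0.002, 0.494]
force: [-0.2, -0.3, -1.1]
width: 0.0579
gripper_force: 12.0
[-0.039  0.01   0.303]
```

```bash
python3 -m handwheel '[[[-0.03,0.01,0.15,0,0,0,255],[-0.03,0.01,0.3,0,0,0,255],[-0.03,0.01,0.3,0,0,0,255]]]'
python3 -m handwheel '[[[0,0,0,0,0,0,0],[0,0,0,0,0,0,0],[0,0,0,0,0,0,0],[0,0,0,0,0,0,0]]]'
python3 -m handwheel '[[[0,0,-0.3,0,0,0,0],[0,0,-1,0,0,0,0]]]' >/dev/null
python3 -m handwheel '[[[0,0,-0.5,0,0,0,0],[0,0,-1,0,0,0,0]]]' >/dev/null
python3 -m handwheel '[[[0,0,-0.5,0,0,0,0],[-0.09,0.4,-1,0,0,0,0]]]' >/dev/null
python3 -m handwheel '[[[-0.1,0.49,0,0,0,0,0],[-0.19,0.98,0,0,0,0,0]]]'
python3 -m handwheel '[[[-0.1,0.49,0,0,0,0,0],[-0.19,0.98,0,0,0,0,0]]]' >/dev/null
python3 -m handwheel '[[[-0.1,0.49,0,0,0,0,0],[-0.19,0.98,0,0,0,0,0]]]' >/dev/null
python3 -m handwheel '[[[-0.1,0.49,0,0,0,0,0],[-0.19,0.98,0,0,0,0,0]]]' >/dev/null
python3 -m handwheel '[[[-0.1,0.49,0,0,0,0,0],[-0.19,0.98,0,0,0,0,0]]]' >/dev/null
python3 -m handwheel '[[[-0.1,0.49,0,0,0,0,0],[-0.19,0.98,0,0,0,0,0]]]' >/dev/null
python3 -m handwheel '[[[-0.1,0.49,0,0,0,0.35,0],[-0.19,0.95,0,0,0,0.7,0],[-0.19,0.95,0,0,0,1,0]]]' >/dev/null
python3 -m handwheel '[[[0,0,0.4,0,0,0.35,0],[0,0,0.8,0,0,0.57,0],[0,0,1,0,0,0.57,0]]]' >/dev/null
python3 -m handwheel '[[[0,0,0.3,0,0,0,0],[0,0,0.8,0,0,0,0],[0,0,0.8,0,0,0,0],[0,0,0.8,0,0,0,0]]]'
python3 - <<'E'
from h import *
st=arm.get_state(); im=cams.grab_frame("wrist");cv2.imwrite("pics/w9.png",im)
C=cam("wrist",st);print(st["eef_pos"],proj(C,[.604,-.284,.045]))
E
```

```text
t: 31.12
eef_pos: [0.4301, 0.2783, 0.0237]
ee_rot: [3.141, 0.001, 0.494]
force: [0.7, -0.9, -0.4]
width: 0.0579
gripper_force: 12.0
t: 31.62
eef_pos: [0.4304, 0.2787, 0.0247]
ee_rot: [-3.142, -0.0, 0.494]
force: [0.3, 0.5, 0.1]
width: 0.0867
gripper_force: 0.0
t: 32.62
eef_pos: [0.4631, 0.17, 0.2654]
ee_rot: [-3.141, -0.002, 0.495]
force: [-0.2, 0.3, -0.1]
width: 0.0877
gripper_force: 0.0
t: 35.12
eef_pos: [0.6057, -0.2848, 0.1223]
ee_rot: [3.141, -0.002, -0.289]
force: [-0.7, 0.2, 0.7]
width: 0.0874
gripper_force: 0.0
[ 0.60570265 -0.28477242  0.12232259] [275.58042004 228.13727241]
```

View pics/w9.png

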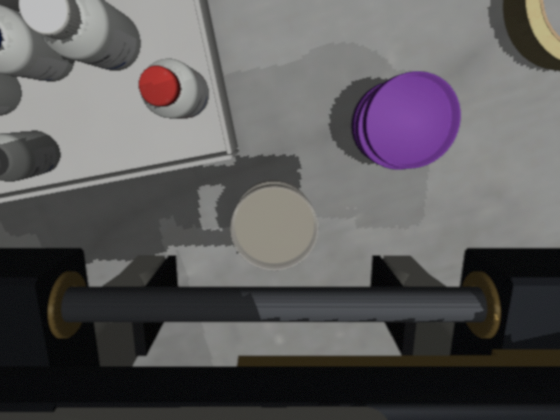

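The three-stack's top is centred at (273.5,225), nearly on the grip line. The tray and purple stack are clear of the fingers.

```bash
python3 -m handwheel '[[[0,0,0.4,0,0,0,0],[0.01,-0.01,0.8,0,0,0,0],[0.01,-0.01,0.8,0,0,0,0]]]'
python3 -m handwheel '[[[0,0,0.3,0,0,0,0],[0,0,0.57,0,0,0,0],[0,0,0.57,0,0,0,0]]]'
python3 -m handwheel '[[[0,0,0,0,0,0,255],[0,0,0,0,0,0,255],[0,0,0,0,0,0,255],[0,0,0,0,0,0,255],[0,0,0,0,0,0,255]]]' 12
python3 -m handwheel '[[[0,0,-0.3,0,0,0,255],[0,0,-1,0,0,0,255]]]' >/dev/null
python3 -m handwheel '[[[0,0,-0.5,0,0,0,255],[0,0,-1,0,0,0,255]]]' >/dev/null
python3 -m handwheel '[[[0,0,-0.5,0,0,-0.35,255],[0,0,-1,0,0,-0.7,255],[0,0,-1,0,0,-1,255]]]' >/dev/null
python3 -m handwheel '[[[0,0,-0.3,0,0,-0.35,255],[0,0,-0.4,0,0,-0.57,255],[0,0,-0.4,0,0,-0.57,255],[0,0,-0.4,0,0,-0.57,255]]]'
python3 - <<'E'
from h import *
st=arm.get_state()
print((delta(st["eef_pos"],[.3555,.239,.28])).round(3))
E
```

```text
t: 35.55
eef_pos: [0.605, -0.2836, 0.056]
ee_rot: [3.141, 0.002, -0.29]
force: [-0.7, -0.5, 0.2]
width: 0.0872
gripper_force: 0.0
t: 35.92
eef_pos: [0.606, -0.284, 0.0119]
ee_rot: [3.141, -0.0, -0.29]
force: [-0.5, -0.2, 1.6]
width: 0.0875
gripper_force: 0.0
t: 36.55
eef_pos: [0.606, -0.2839, 0.0117]
ee_rot: [3.141, -0.001, -0.291]
force: [-0.5, 0.7, 5.6]
width: 0.058
gripper_force: 12.0
t: 37.92
eef_pos: [0.6054, -0.2837, 0.2822]
ee_rot: [-3.141, 0.001, 0.492]
force: [0.8, -0.8, 0.2]
width: 0.0578
gripper_force: 12.0
[ 0.348 -7.233  0.027]
```

```bash
python3 -m handwheel '[[[0.02,-0.45,0,0,0,0,255],[0.04,-0.9,0,0,0,0,255]]]' >/dev/null
python3 -m handwheel '[[[0.02,-0.45,0,0,0,0,255],[0.04,-0.9,0,0,0,0,255]]]' >/dev/null
python3 -m handwheel '[[[0.02,-0.45,0,0,0,0,255],[0.04,-0.9,0,0,0,0,255]]]' >/dev/null
python3 -m handwheel '[[[0.02,-0.45,0,0,0,0,255],[0.04,-0.9,0,0,0,0,255]]]' >/dev/null
python3 -m handwheel '[[[0.02,-0.45,0,0,0,0,255],[0.04,-0.9,0,0,0,0,255]]]' >/dev/null
python3 -m handwheel '[[[0.02,-0.45,0,0,0,0,255],[0.04,-0.9,0,0,0,0,255]]]'
python3 -m handwheel '[[[0.02,-0.45,0,0,0,0,255],[0.05,-0.9,0,0,0,0,255]]]' >/dev/null
python3 -m handwheel '[[[0.02,-0.45,0,0,0,0,255],[0.05,-0.92,0,0,0,0,255],[0.05,-0.92,0.4,0,0,0,255],[0.05,-0.92,1,0,0,0,255],[0.05,-0.92,1,0,0,0,255]]]'
python3 - <<'E'
from h import *
st=arm.get_state(); im=cams.grab_frame("wrist");cv2.imwrite("pics/w10.png",im)
print((delta(st["eef_pos"],[.3555,.239,.025])).round(3))
C=cam("wrist",st)
for p in((.58,.3594,.101),(.5054,.3194,.086),(.4306,.2793,.072)): print(proj(C,p).round(0))
E
```

```text
t: 39.42
eef_pos: [0.4168, 0.1063, 0.2825]
ee_rot: [-3.142, 0.001, 0.492]
force: [0.0, -0.1, 0.2]
width: 0.0579
gripper_force: 12.0
t: 40.3
eef_pos: [0.354, 0.2354, 0.2002]
ee_rot: [3.138, 0.007, 0.493]
force: [0.4, 0.6, 1.1]
width: 0.0581
gripper_force: 12.0
[ 0.038 -0.031  2.19 ]
[ 271. -255.]
[272. -56.]
[272.  88.]
```

View pics/w10.png

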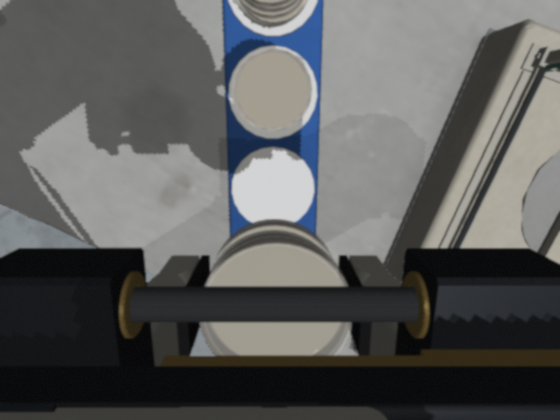

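The three-stack is held and stand d is at (273,188). Stack 4 is at (272,92) against a predicted (272,88). The balance edge on the right needs a clearance check.

Run:
```python
from h import *
st=arm.get_state();C=cam("wrist",st);T=[.3555,.239,0]
for z,L in((0,((490,30),(385,265))),(.05,((527,25),(437,245))),(.08,((527,25),(437,245)))):
    a,b=[(delta(T,cast(C,u,z))*80)[:2] for u in L]
    f=lambda x:a[1]+(b[1]-a[1])*(x-a[0])/(b[0]-a[0])
    print(z,a.round(),b.round(),[round(f(x)) for x in(39,0,-39)])
```

```text
0 [141. 191.] [-81. 115.] [156, 143, 130]
0.05 [134. 191.] [-41. 144.] [165, 155, 144]
0.08 [128. 173.] [-30. 130.] [149, 138, 127]
```

The balance is at least 127 mm away against a 96 mm half-length, so it is clear. Lowering.

```bash
python3 -m handwheel '[[[0.02,-0.02,0.5,0,0,0,255],[0.02,-0.02,1,0,0,0,255]]]' >/dev/null
python3 -m handwheel '[[[0,0,0.4,0,0,0,255],[0,0,0.8,0,0,0,255],[0,0,0.95,0,0,0,255],[0,0,0.95,0,0,0,255],[0,0,0.95,0,0,0,255]]]'
python3 - <<'E'
from h import *
st=arm.get_state()
print((delta(st["eef_pos"],[.3555,.239,.025])).round(3))
E
```

```text
t: 41.22
eef_pos: [0.3571, 0.2407, 0.0484]
ee_rot: [-3.141, -0.002, 0.494]
force: [0.1, 1.0, -0.0]
width: 0.0575
gripper_force: 12.0
[-0.028  0.009  0.293]
```

```bash
python3 -m handwheel '[[[-0.02,0.01,0.15,0,0,0,255],[-0.02,0.01,0.3,0,0,0,255],[-0.02,0.01,0.3,0,0,0,255]]]'
python3 -m handwheel '[[[0,0,0,0,0,0,0],[0,0,0,0,0,0,0],[0,0,0,0,0,0,0],[0,0,0,0,0,0,0]]]'
python3 -m handwheel '[[[0,0,-0.3,0,0,0,0],[0,0,-1,0,0,0,0]]]' >/dev/null
python3 -m handwheel '[[[0,0,-0.5,0,0,0,0],[0,0,-1,0,0,0,0]]]' >/dev/null
python3 -m handwheel '[[[0,0,-0.5,0,0,0,0],[0,0,-1,0,0,0,0]]]' >/dev/null
python3 -m handwheel '[[[0.3,0,-0.5,0,0,0,0],[0.5,0,-1,0,0,0,0],[0.5,0,-1,0,0,0,0],[0.5,0,-1,0,0,0,0],[0.5,0,-1,0,0,0,0]]]'
python3 - <<'E'
from h import *
st=arm.get_state(); im=cams.grab_frame("wrist");cv2.imwrite("pics/w11.png",im);C=cam("wrist",st)
S={3:(.3555,.239,.057),4:(.4306,.2793,.072),5:(.5054,.3194,.086),6:(.58,.3594,.101)}
lab=cv2.cvtColor(cv2.GaussianBlur(im,(3,3),0),cv2.COLOR_BGR2LAB).astype(int)
for k,p in S.items():
    u=proj(C,p); x,y=map(int,u)
    if not(10<y<410): print(k,u,"out");continue
    L,_,B=lab[y,x]; r=375*.0285/(C[2][2]-p[2])
    m=((abs(lab[...,2]-B)<5)&(lab[...,2]>131)&(abs(lab[...,0]-L)<14)).astype(np.uint8)
    d=np.zeros_like(m);cv2.circle(d,(x,y),int(r*1.4),1,-1);m=cv2.morphologyEx(m*d,cv2.MORPH_OPEN,np.ones((5,5)))
    cs=cv2.findContours(m,0,1)[0]
    if cs:
        c=max(cs,key=cv2.contourArea);(e,a,_)=cv2.fitEllipse(cv2.convexHull(c)); q=cast(C,e,p[2]); print(k,u.round(),np.round(e),np.round(a)/2,r.round(),"err mm",((q-p)[:2]*1000).round(1))
    else: print(k,u,L,B)
E
```

```text
t: 41.6
eef_pos: [0.355, 0.2378, 0.0222]
ee_rot: [3.141, 0.001, 0.494]
force: [0.7, -0.3, -0.0]
width: 0.0579
gripper_force: 12.0
t: 42.1
eef_pos: [0.3553, 0.2383, 0.0231]
ee_rot: [-3.141, -0.0, 0.494]
force: [-0.1, -1.3, 0.6]
width: 0.0864
gripper_force: 0.0
t: 43.48
eef_pos: [0.3899, 0.2567, 0.342]
ee_rot: [3.141, 0.002, 0.494]
force: [-0.4, -1.0, -0.1]
width: 0.0876
gripper_force: 0.0
3 [274. 208.] [274. 208.] [21. 22.] 24.0 err mm [-0.4  0. ]
4 [274. 137.] [274. 137.] [24.  25.5] 25.0 err mm [0.  0.5]
5 [275.  53.] [274.  59.] [27.  29.5] 26.0 err mm [-5.8 -1.9]
6 [274.89121589 -48.57376847] out
```

Stacks 3 and 4 are on centre. I'll move along the row for a straighter look at 5 and 6.

```bash
python3 -m handwheel '[[[0.5,0,0,0,0,0,0],[1,0,0,0,0,0,0]]]' >/dev/null
python3 -m handwheel '[[[0.5,0,0,0,0,0,0],[1,0,0,0,0,0,0],[1,0,0,0,0,0,0],[1,0,0,0,0,0,0],[1,0,0,0,0,0,0]]]'
python3 - <<'E'
from h import *
st=arm.get_state(); im=cams.grab_frame("wrist");cv2.imwrite("pics/w12.png",im);C=cam("wrist",st)
S={4:(.4306,.2793,.072),5:(.5054,.3194,.086),6:(.58,.3594,.101)}
lab=cv2.cvtColor(cv2.GaussianBlur(im,(3,3),0),cv2.COLOR_BGR2LAB).astype(int)
for k,p in S.items():
    u=proj(C,p); x,y=map(int,u)
    L,_,B=lab[y,x]; r=375*.0285/(C[2][2]-p[2])
    m=((abs(lab[...,2]-B)<5)&(lab[...,2]>131)&(abs(lab[...,0]-L)<14)).astype(np.uint8)
    d=np.zeros_like(m);cv2.circle(d,(x,y),int(r*1.4),1,-1);m=cv2.morphologyEx(m*d,cv2.MORPH_OPEN,np.ones((5,5)))
    cs=cv2.findContours(m,0,1)[0]
    if cs:
        c=max(cs,key=cv2.contourArea);(e,a,_)=cv2.fitEllipse(cv2.convexHull(c)); q=cast(C,e,p[2]); print(k,u.round(),np.round(e),np.round(a)/2,r.round(),"err mm",((q-p)[:2]*1000).round(1))
    else: print(k,u,L,B)
E
```

```text
t: 44.4
eef_pos: [0.5307, 0.3328, 0.3435]
ee_rot: [-3.141, -0.001, 0.495]
force: [-1.0, -0.7, 0.5]
width: 0.0879
gripper_force: 0.0
4 [275. 270.] [275. 268.] [18.5 21.5] 25.0 err mm [2.3 1. ]
5 [275. 206.] [274. 208.] [23.  23.5] 26.0 err mm [-2.7  0. ]
6 [275. 130.] [273. 129.] [25.5 26.5] 27.0 err mm [-0.9  2.5]
```

All four are within about 3 mm of their stand centres, and the gripper is clear.

```bash
python3 -c "
from station import arm
print(arm.job_done())"
```

```text
the job is handed in; nothing more can be done
None
```

All four stacks are released and upright on the white stands, in the order six, five, four, three from the red end block and within about 3 mm of centre by wrist camera; I kept clear of the brown bottle, and the job was handed in at about 44 s without a verdict returned.

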